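Snap the battery cover onto a microscope light base

ROBOT

A 7-joint arm with a two-finger parallel gripper is mounted at the origin on the work surface. World frame = base frame: x ahead of the robot, y to its left, z up, the work surface at z = 0. Lengths are in m, angles in rad, forces in N, time in s.
With the tool pointing down it reaches from about 0.425 to 0.8 m from the base axis. Payload 8.3 kg.
Tool frame: the origin (TCP) lies where the fingers leave the gripper's body, on its centre line; the fingertips stand 73 mm ahead of it and the grasp point (between the pads) lies 54 mm ahead of it; z points along the fingers, y is the line along which they close (so a half turn about z gives the same grasp; the last joint's range is limited). The gripper opens to 85 mm and grips with 20 to 120 N. Pads are 22 mm wide; open, the fingers measure 114 mm over their backs; the gripper's body (76 mm by 85 mm) begins 54 mm behind the grasp point. The pads swing forward as they close: fully open they stand 13 mm farther back than shut.
Start: joints at [1.186, 0.383, 0.016, 1.37, -0.006, 1.388, -0.046], TCP at [0.198, -0.593, 0.304] pointing down, gripper open.
Joint ranges: [-2.95, 2.95], [-0.25, 2.06], [-1.52, 1.56], [0.18, 2.33], [-1.44, 4.58], [0.02, 2.06], [-3.01, 3.01]. Speed limits (rad/s): [2.39, 2.39, 3.01, 3.01, 3.14, 3.14, 3.14].

INTERFACE

Orientations are given as a unit quaternion [x, y, z, w].
In Python, from rig import ctrl gives the robot as it stands.
- The arm moves only by the shell command python3 inch.py 'ROWS' [FORCE]. ROWS is one flat JSON list of numbers that holds 1 to 12 rows one after another, with no inner brackets; each row has 7 numbers: dx, dy, dz in m, then a rotation vector rx, ry, rz in rad, then the finger opening in m; each row is the pose to reach, as a shift and turn from the pose commanded when the command began, along the tool's axes at that moment; what a row does not reach only later rows make up. A row lasts 1/12 s, in which the tool goes at most 0.0417 m and 0.125 rad, less where a joint would pass 70% of its speed; a pose out of reach is approached as far as the arm can. The fingers move at their own pace and stop on an object; FORCE is the grip in N (left out, the last holds). Time passes only in rows, so rows that do not move let the fingers close. It prints the time, the measured TCP pose, the force, the opening and the grip force at its end. Input that does not fit is refused with a message, and nothing moves.
- ctrl.state(): the state, without advancing time (a new reading comes with each control period).
- ctrl.get_image(name): name is "scene" or "top" or "wrist"; returns a dict with "pixels" (384x512x3 uint8, blue, green, red), "intrinsics" (3x3 intrinsics, pixels), "xyz" and "orientation" of the camera in the world. Camera axes: x right, y down, z forward; pixel columns grow to the right and rows downward; lengths in m; the calibration is good to about 2 mm. A picture is of the moment at which its call begins. There is no depth.
- ctrl.job_done(): hands the job in; it is judged then, once.
The state is a dict: "time": time; "joints": joint angles; "qd": joint speeds; "joint_torque": joint torques, N m; "ee_pos": TCP position; "tool_rot": TCP orientation; "force": force on the tool from outside, world axes, zero at the start; "wrist_torque": the same for the moment, N m; "grip_width": finger opening in m; "grip_force": force on a finger pad.
Only numpy, scipy, OpenCV 4.12 (cv2) and the standard library are available. Lean on these libraries where they do the work, as an engineer would, in place of code of your own. Each camera call takes 0.05 s, during which the arm holds its last target. There are 200 camera calls.

TASK

Put the battery cover back on the light base that lies on the blue foam pad: fetch the cover by its grip rib, lay it loosely in place over the cells and let go, then press it down, working round its corners, until every clip has snapped and the cover is flush all round. Press gently, never harder than about 40 N, and leave the other things on the bench where they are.

Things in the scene. Friction and masses are not known exactly. Their poses are not given: they have to be found in the camera images.
- case: Open white light base, a tray 160 mm (x) by 120 mm (y) by 45 mm high, holding four D cells that lie along x. Origin: centre of its underside; the top of its rim is 45 mm above. Just inside both long walls near their ends (x = +-60, y = +-51.5, 30 mm above the origin) sit four green sprung clip noses. It rests on the blue pad.
- pad: Blue soft foam pad under the base, 190 x 150 x 40 mm, fixed on the bench, axes as the base's. Origin: centre of its underside. Pressed from above, the base sinks into it, staying level: from about 3 N on, some 0.8 mm per newton, 22 mm at most. It springs back when let go.
- cover: Grey battery cover: plate 156 (x) x 116 (y) x 5 mm on four orange legs with rounded toes (x = +-60, y = +-44, reaching 24.5 mm below the plate). Origin: centre, level with the toes' undersides; plate top 29.5 mm above it. About 0.13 kg. Starts standing on its toes on the bench. Fits either way round, x along the base's x, centre over centre. Home: origin 20.5 mm above the base's origin.
- rib (a point): Middle of the top of the cover's orange grip rib, 53.5 mm above the cover's origin. The rib is 56 mm long along the cover's x, 14 mm wide along y, and stands 24 mm above the plate.
- corner0 (a point): Press point, an orange dot on the cover's plate top over the leg at x = +60, y = +43.5 mm. Home: 50 mm above the base's origin. Laid in place loose, the toes rest on the clip noses and the plate is about 11 mm above home. A press of roughly 10 to 20 N over the leg snaps the corner down; it then stays. The plate twists slightly, so each corner snaps by itself; pressing one may tip others up.
- corner1 (a point): The same, over the leg at x = +60, y = -43.5 mm of the cover.
- corner2 (a point): The same, over the leg at x = -60, y = -43.5 mm of the cover.
- corner3 (a point): The same, over the leg at x = -60, y = +43.5 mm of the cover.
- petri: Bystander: clear petri dish, 72 mm across, 17 mm high, loose on the bench between the base and the cover. Origin: centre of its underside.
- tweezers: Bystander: blue plastic tweezers, 110 mm long, 8 mm high, loose on the bench nearer the robot. Origin: centre of underside, x along their length.
- jar: Bystander: amber jar, 64 mm across, 90 mm high, beyond the work. Origin: centre of its underside.
- beaker: Bystander: glass beaker, 80 mm across, 95 mm high, beyond the work. Origin: centre of its underside.
- slidebox: Bystander: closed wooden slide box, 90 x 180 x 32 mm, beyond the work. Origin: centre of its underside.

How it is judged:
On the way, in this order (a step that is already met when the one before it is completed fails the run):
1. the cover lies loose in place on the base and the fingers have let go, no clip snapped yet (horizontal distance between cover and case below 0.008 m and angle between the x axis of cover and the x axis of case, either way round below 0.1 rad and z of cover in the frame of case below 0.04 m and linear speed of cover below 0.02 m/s and contact force between the fingers and cover below 0.3 N and z of each of corner0, corner1, corner2, corner3 in the frame of case above 0.0535 m), for 0.1 s.
2. a first corner has snapped home (z of any of corner0, corner1, corner2, corner3 in the frame of case below 0.0525 m), for 0.02 s.
3. all four corners have snapped home (z of each of corner0, corner1, corner2, corner3 in the frame of case below 0.0525 m), for 0.1 s.
At the end, for the whole second after the job is handed in: All four corners of the cover lie within 2.5 mm of home on the base's rim, the cover is centred on the base within 6 mm and 0.06 rad (either way round), and it is at rest (all of step 3 and horizontal distance between cover and case below 0.006 m and angle between the x axis of cover and the x axis of case, either way round below 0.06 rad and linear speed of cover below 0.02 m/s); the robot touches nothing.
It fails at once if the cover is pressed harder than 42 N (contact force between the arm and cover above 42 N).
It fails at once if the petri dish, tweezers, jar, beaker or slide box is moved more than 25 mm (distance of any of petri, tweezers, jar, beaker, slidebox from where it was at the start of the episode above 0.025 m).
It also fails if it takes over 72 s, if anything falls off the work surface, if the arm or the gripper's body presses on something with over 40 N, if the wrist force passes 120 N, or if a joint passes its speed limit or range.

## Working session

There is one attempt and no reset: what is moved stays moved. The work goes in short steps, Python scripts to look and compute and a shell command to move; the robot and the scene stay as the last step left them, time stands still between calls to the robot, and variables do not carry over. Pictures are saved under pics/ and viewed, at most 10 in all, crops included, and the job is handed in when it is done.

```bash
ls; mkdir -p pics; python3 - <<'E'
from rig import ctrl
import cv2,numpy as np
s=ctrl.state();print({k:np.round(v,3).tolist() for k,v in s.items()})
for n in("scene","top"):
    d=ctrl.get_image(n);cv2.imwrite(f"pics/{n}0.png",d["pixels"]);print(n,d["intrinsics"],d["xyz"],d["orientation"])
    np.savez(f"pics/{n}0.npz",**{k:np.array(v) for k,v in d.items()})
E
```

```text
inch.py
pics
rig.py
{'time': 0.0, 'joints': [1.186, 0.384, 0.016, 1.371, -0.006, 1.388, -0.046], 'qd': [0.001, -0.0, -0.0, 0.0, 0.001, -0.001, 0.001], 'joint_torque': [0.0, -62.759, 0.845, -37.182, 0.017, 0.014, -0.0], 'ee_pos': [0.198, -0.593, 0.303], 'tool_rot': [0.987, 0.16, -0.0, -0.001], 'force': [0.726, 0.369, 0.048], 'wrist_torque': [0.037, 0.008, -0.022], 'grip_force': 0.0, 'grip_width': 0.085}
scene [[418.6340196    0.         252.06508575]
 [  0.         418.6340196  194.70992999]
 [  0.           0.           1.        ]] [1.06300049 0.25128921 0.80582313] [ 0.50871071  0.80562449 -0.25740311 -0.16101627]
top [[363.66453526   0.         263.75323182]
 [  0.         363.66453526 188.5908328 ]
 [  0.           0.           1.        ]] [ 4.98321644e-01 -1.31991458e-04  7.57238560e-01] [-0.70041128  0.71058103 -0.04882141  0.04599037]
```
View pics/top0.png

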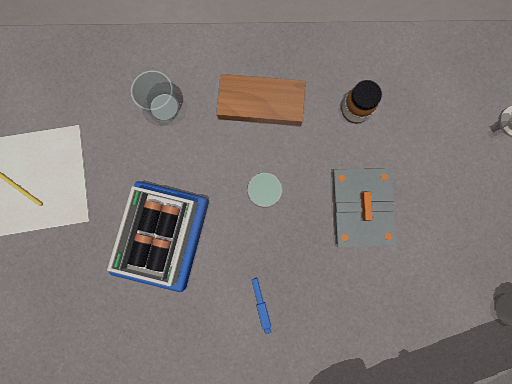

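View pics/scene0.png

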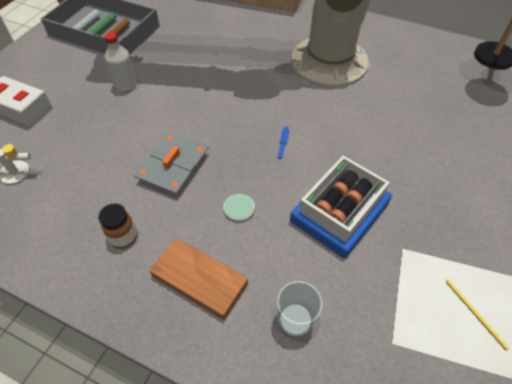

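Top view: the cover is at about (363,207) with its rib at (367,206) and dots at its four corners. The case on the blue pad is at about (157,236), with the petri dish at (265,190) between them and the tweezers at (262,305). The scene view shows the same layout.

```bash
cat > h.py <<'E'
import numpy as np,cv2
from scipy.spatial.transform import Rotation as R
def grab(n,f):
    from rig import ctrl
    d=ctrl.get_image(n);d={k:np.array(v) for k,v in d.items() if k in("pixels","intrinsics","xyz","orientation")}
    cv2.imwrite(f"pics/{f}.png",d["pixels"]);np.savez(f"pics/{f}.npz",**d);return d
def load(f): return dict(np.load(f"pics/{f}.npz"))
def ray(d,p):
    v=np.linalg.solve(d["intrinsics"],[p[0],p[1],1.]);v=R.from_quat(d["orientation"]).apply(v)
    return d["xyz"],v/np.linalg.norm(v)
def plane(d,p,z):
    o,v=ray(d,p);return o+v*(z-o[2])/v[2]
def tri(d1,p1,d2,p2):
    o1,v1=ray(d1,p1);o2,v2=ray(d2,p2)
    a=np.linalg.lstsq(np.c_[v1,-v2],o2-o1,rcond=None)[0]
    q1,q2=o1+a[0]*v1,o2+a[1]*v2
    return (q1+q2)/2,np.linalg.norm(q1-q2)
def proj(d,P):
    c=R.from_quat(d["orientation"]).inv().apply(np.atleast_2d(P)-d["xyz"]);c=c@d["intrinsics"].T
    return c[:,:2]/c[:,2:]
def blobs(d,lo,hi,roi=None,amin=8,amax=1e9):
    h=cv2.inRange(cv2.cvtColor(d["pixels"],cv2.COLOR_BGR2HSV),lo,hi)
    if roi: m=np.zeros_like(h);x0,y0,x1,y1=roi;m[y0:y1,x0:x1]=255;h&=m
    n,_,st,c=cv2.connectedComponentsWithStats(h)
    return [(int(st[i,4]),c[i].round(1).tolist(),st[i,:4].tolist()) for i in range(1,n) if amin<=st[i,4]<=amax]
OR=((4,150,120),(18,255,255));GR=((50,80,60),(80,255,255))
E
python3 - <<'E'
from h import *
t,s=load("top0"),load("scene0")
print("t or",*blobs(t,*OR,(320,150,410,260)),sep="\n");print("s or",*blobs(s,*OR,(130,125,215,200),4),sep="\n")
print("t gr",*blobs(t,*GR,(100,170,215,300),3),sep="\n");print("s gr",*blobs(s,*GR,(280,140,400,260),3),sep="\n")
a=cv2.resize(t["pixels"][170:300,95:220],None,fx=4,fy=4,interpolation=cv2.INTER_CUBIC)[:520,:400*2]
b=cv2.resize(s["pixels"][145:260,285:395],None,fx=2.6,fy=4,interpolation=cv2.INTER_CUBIC)
c=np.zeros((520,786,3),np.uint8);c[:520,:500]=a[:520];c[:460,500:786]=b
cv2.imwrite("pics/crop1.png",c)
E
```

```text
t or
(31, [341.4, 177.5], [339, 175, 6, 6])
(30, [384.0, 176.6], [381, 174, 7, 6])
(190, [367.5, 205.6], [364, 192, 8, 28])
(34, [388.2, 236.1], [386, 233, 6, 7])
(31, [344.6, 237.1], [342, 234, 6, 7])
s or
(11, [169.4, 137.9], [168, 137, 4, 3])
(109, [170.3, 155.1], [163, 147, 15, 17])
(10, [199.5, 148.8], [198, 148, 4, 3])
(11, [142.4, 171.9], [141, 171, 4, 3])
(14, [174.3, 184.1], [172, 183, 5, 4])
t gr
(53, [135.5, 197.7], [133, 191, 7, 15])
(3, [187.7, 204.7], [187, 204, 2, 2])
(12, [185.9, 211.4], [185, 207, 3, 10])
(57, [117.2, 260.1], [114, 252, 7, 16])
(6, [170.2, 269.3], [169, 267, 3, 5])
(11, [168.0, 276.7], [167, 273, 3, 8])
s gr
(27, [339.7, 165.9], [336, 162, 8, 9])
(23, [310.6, 197.5], [308, 195, 6, 6])
```

View pics/crop1.png

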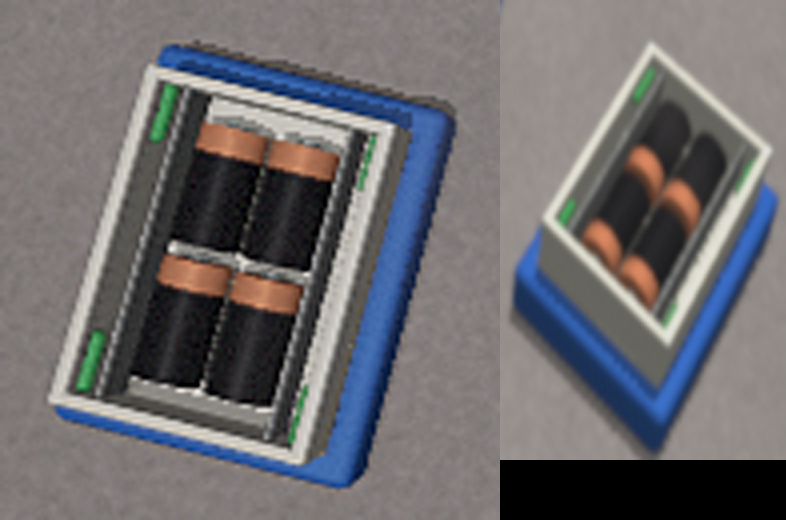

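The crop shows the bright rim outline clearly. Its corners in the top view are about (132,186), (197,202), (171,286) and (107,271), and the clips are green. I'll take rim corners from the bright mask in both views.

```bash
cat >> h.py <<'E'
def quad(d,lo,hi,roi):
    h=cv2.inRange(cv2.cvtColor(d["pixels"],cv2.COLOR_BGR2HSV),lo,hi);m=np.zeros_like(h);x0,y0,x1,y1=roi;m[y0:y1,x0:x1]=255;h&=m
    n,l,st,_=cv2.connectedComponentsWithStats(h);i=1+np.argmax(st[1:,4])
    c=cv2.convexHull(cv2.findContours((l==i).astype(np.uint8),0,2)[0][0])
    return cv2.approxPolyN(c,4,ensure_convex=True).reshape(-1,2).astype(float)
def rectfit(P,lx):
    "centre, yaw and sides of 4 xy corners; yaw = long side direction"
    P=np.array(P)[:,:2];c=P.mean(0);a=np.arctan2(*(P-c).T[::-1]);P=P[np.argsort(a)]
    e=np.roll(P,-1,0)-P;L=np.linalg.norm(e,axis=1)
    if L[0]+L[2]<L[1]+L[3]: e=np.roll(e,-1,0)
    u=e[0]-e[2];return c,np.arctan2(u[1],u[0]),L
E
python3 - <<'E'
from h import *
t,s=load("top0"),load("scene0")
dt=[(341.4,177.5),(384,176.6),(367.5,205.6),(388.2,236.1),(344.6,237.1)]
ds=[(142.4,171.9),(169.4,137.9),(170.3,155.1),(199.5,148.8),(174.3,184.1)]
# match by prediction
def match(T,S,z):
    out=[]
    for p in T:
        q=proj(s,plane(t,p,z))[0];k=np.argmin([np.hypot(*(q-x)) for x in S]);P,e=tri(t,p,s,S[k]);out.append(P);print(np.round(p,1),np.round(q-S[k],1),P.round(4),round(e,4))
    return np.array(out)
D=match(dt,ds,.03)
print("cover",rectfit(D[[0,1,3,4]],0))
W=((0,0,165),(180,50,255))
qt=quad(t,*W,(95,170,220,300));qs=quad(s,*W,(285,145,395,260));print(qt,qs)
C=match(qt,qs,.085);print("case",rectfit(C,0),"plane",rectfit([plane(t,p,.085) for p in qt],0),rectfit([plane(s,p,.085) for p in qs],0))
print("cov plane",rectfit([plane(t,p,.0295) for p in np.array(dt)[[0,1,3,4]]],0), rectfit([plane(s,p,.0295) for p in np.array(ds)[[0,1,3,4]]],0))
for p in [(117.2,260.1),(135.5,197.7)]: print(plane(t,p,.07))
E
```

```text
[341.4 177.5] [0.6 0.1] [ 0.6172 -0.1621  0.0303] 0.0014
[384.  176.6] [ 1. -0.] [ 0.6181 -0.2494  0.0293] 0.0022
[367.5 205.6] [-0.5  4.7] [ 0.5578 -0.2068  0.0481] 0.0012
[388.2 236.1] [0.5 0.1] [ 0.4981 -0.25    0.0299] 0.0013
[344.6 237.1] [0.6 0.1] [ 0.4974 -0.1634  0.0301] 0.0015
cover (array([ 0.55768638, -0.20623333]), np.float64(0.007746498266115396), array([0.12008219, 0.08730638, 0.11978454, 0.08667523]))
[[193. 201.]
 [170. 286.]
 [107. 270.]
 [131. 186.]] [[390. 182.]
 [349. 231.]
 [300. 199.]
 [342. 154.]]
[193. 201.] [1.6 0. ] [0.5684 0.1265 0.0851] 0.0034
[170. 286.] [0.9 1. ] [0.4155 0.166  0.0886] 0.0017
[107. 270.] [-0.7 -0.2] [0.4442 0.2831 0.0842] 0.0013
[131. 186.] [ 1.4 -0.3] [0.5981 0.2429 0.0842] 0.0029
case (array([0.50653256, 0.20463687]), np.float64(-0.25429188282419507), array([0.15791528, 0.12010241, 0.15907298, 0.12052877])) plane (array([0.50608171, 0.20548378]), np.float64(-0.24871824032982526), array([0.15806778, 0.11963197, 0.15757067, 0.11822279])) (array([0.50644299, 0.20379569]), np.float64(-0.25722083112318045), array([0.16137504, 0.12050916, 0.160602  , 0.12285052]))
cov plane (array([ 0.55739152, -0.20556265]), np.float64(0.010306435866918602), array([0.11982987, 0.08662527, 0.11990109, 0.08674344])) (array([ 0.55756385, -0.20729474]), np.float64(0.007023026394035069), array([0.12059229, 0.08728467, 0.11977097, 0.08659493]))
[0.46107218 0.27027055 0.07      ]
[0.57708551 0.24014302 0.07      ]
```

Both views agree on all of these:
- **Cover:** (0.5577, −0.2062), yaw 0.008, dots at z ≈ 0.030 and 120 × 87 mm apart.
- **Case:** (0.506, 0.2045), yaw −0.25, rim at z ≈ 0.085.

All of it is within reach.

```bash
cat >> h.py <<'E'
def go(x,y,z,yaw):
    "shift and turn in tool axes, to a straight-down pose with tool x at yaw"
    from rig import ctrl
    s=ctrl.state();r=R.from_quat(s["tool_rot"]);g=R.from_rotvec([0,0,yaw])*R.from_rotvec([np.pi,0,0])
    print("d",r.inv().apply(np.array([x,y,z])-s["ee_pos"]).round(4),"rot",(r.inv()*g).as_rotvec().round(4),"F",np.round(s["force"],1),"t",s["time"])
E
python3 -c "
from h import *
go(.5577,-.2065,.22,.008)"
```

```text
d [ 0.4637 -0.2522  0.0834] rot [-1.800e-03  3.000e-04  3.138e-01] F [0.  0.2 0.1] t 0.1
```

```bash
python3 inch.py '[0.04, -0.022, 0.006, 0, 0, 0.1, 0.085, 0.08, -0.044, 0.014, 0, 0, 0.2, 0.085, 0.12, -0.065, 0.021, 0, 0, 0.314, 0.085, 0.155, -0.084, 0.028, 0, 0, 0.314, 0.085, 0.19, -0.103, 0.034, 0, 0, 0.314, 0.085, 0.225, -0.122, 0.041, 0, 0, 0.314, 0.085, 0.26, -0.141, 0.047, 0, 0, 0.314, 0.085, 0.295, -0.16, 0.053, 0, 0, 0.314, 0.085, 0.33, -0.18, 0.06, 0, 0, 0.314, 0.085, 0.365, -0.199, 0.066, 0, 0, 0.314, 0.085, 0.4, -0.218, 0.072, 0, 0, 0.314, 0.085, 0.43, -0.234, 0.077, 0, 0, 0.314, 0.085]'
python3 inch.py '[0.005, -0.01, 0.004, 0, 0, 0, 0.085, 0.005, -0.01, 0.004, 0, 0, 0, 0.085, 0.005, -0.01, 0.004, 0, 0, 0, 0.085, 0.005, -0.01, 0.004, 0, 0, 0, 0.085]'
python3 - <<'E'
from h import *
go(.5577,-.2065,.22,.008);d=grab("wrist","w1");print(d["xyz"])
E
```

```text
time: 1.1
ee_pos: [0.5328, -0.2323, 0.2262]
tool_rot: [1.0, 0.004, -0.0, -0.0]
force: [0.4, -0.8, 0.4]
grip_width: 0.085
grip_force: 0.0
time: 1.43
ee_pos: [0.5356, -0.2265, 0.2228]
tool_rot: [1.0, 0.003, -0.0, 0.0]
force: [0.4, 0.2, 0.9]
grip_width: 0.0849
grip_force: 0.0
d [ 0.0222 -0.0198  0.0027] rot [ 0.0007  0.0009 -0.0021] F [0.4 0.2 0.9] t 1.4333
[ 0.6040073  -0.22496382  0.29206803]
```

View pics/w1.png

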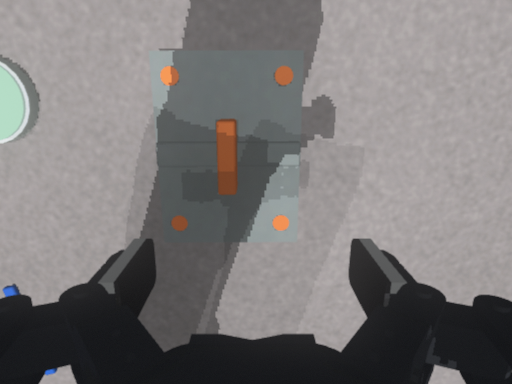

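The wrist view shows the cover: its dots are at (169,75), (284,75), (281,223) and (179,223), and the rib at (227,157). I'll measure these here and again after the next move, from a second place.

```bash
python3 inch.py '[0.022, -0.02, 0.002, 0, 0, 0, 0.085, 0.022, -0.02, 0.002, 0, 0, 0, 0.085, 0.022, -0.02, 0.002, 0, 0, 0, 0.085]' | head -2
python3 - <<'E'
from h import *
a=load("w1");b=grab("wrist","w2");OW=((3,130,70),(20,255,255))
B=[x for x in blobs(a,*OW,(140,40,310,245),60)];print(B);C=blobs(b,*OW,None,60);print(C)
pts=[]
for n,p,_ in B:
    z=.0535 if n>600 else .0295
    q=proj(b,plane(a,p,z))[0];k=min(C,key=lambda c:np.hypot(*(q-c[1])));P,e=tri(a,p,b,k[1]);print(n,P.round(4),round(e,4),plane(b,k[1],z).round(4))
    if n<600: pts.append(plane(b,k[1],z))
print(rectfit(pts,0));go(.5577,-.2065,.107,.008)
E
```

```text
time: 1.73
ee_pos: [0.5585, -0.2048, 0.2211]
[(257, [169.1, 75.5], [161, 67, 18, 18]), (263, [283.5, 75.1], [275, 66, 18, 19]), (1410, [226.5, 156.1], [216, 119, 21, 76]), (180, [179.0, 222.8], [172, 216, 15, 15]), (181, [280.4, 222.5], [273, 216, 16, 14])]
[(247, [198.8, 106.9], [191, 98, 17, 18]), (247, [311.1, 106.7], [303, 98, 17, 18]), (1266, [255.1, 185.3], [247, 149, 18, 74]), (171, [205.0, 248.3], [198, 242, 15, 14]), (172, [304.5, 248.3], [297, 242, 16, 14])]
257 [ 0.6177 -0.1623  0.0294] 0.0 [ 0.6177 -0.1623  0.0295]
263 [ 0.6185 -0.2491  0.0295] 0.0001 [ 0.6185 -0.2492  0.0295]
1410 [ 0.5587 -0.2061  0.0432] 0.0005 [ 0.5617 -0.2062  0.0535]
180 [ 0.4982 -0.1634  0.0304] 0.0001 [ 0.4978 -0.1633  0.0295]
181 [ 0.4985 -0.2502  0.0295] 0.0002 [ 0.4984 -0.2501  0.0295]
(array([ 0.55810786, -0.20622444]), np.float64(0.00850372899134383), array([0.12007641, 0.08689758, 0.11991606, 0.08682072]))
d [-0.0002  0.0005  0.1141] rot [ 0.0006 -0.     -0.0015] F [0.1 0.  0. ] t 1.7833
```

Cover confirmed at (0.5581, −0.2062), with dots at z 0.0295. Descending and gripping.

```bash
python3 inch.py '[0, 0, 0.035, 0, 0, 0, 0.085, 0, 0, 0.07, 0, 0, 0, 0.085, 0, 0, 0.095, 0, 0, 0, 0.085, 0, 0, 0.106, 0, 0, 0, 0.085, 0, 0, 0.113, 0, 0, 0, 0.085, 0, 0, 0.113, 0, 0, 0, 0.085, 0, 0, 0.113, 0, 0, 0, 0.06]' 30
python3 inch.py '[0, 0, 0, 0, 0, 0, 0.005, 0, 0, 0, 0, 0, 0, 0.005, 0, 0, 0, 0, 0, 0, 0.005, 0, 0, 0, 0, 0, 0, 0.005, 0, 0, 0, 0, 0, 0, 0.005, 0, 0, 0, 0, 0, 0, 0.005, 0, 0, 0, 0, 0, 0, 0.005, 0, 0, 0, 0, 0, 0, 0.005]' 30
```

```text
time: 2.37
ee_pos: [0.5589, -0.2055, 0.1093]
tool_rot: [1.0, 0.003, 0.001, 0.0]
force: [0.7, -0.2, 0.4]
grip_width: 0.075
grip_force: 0.0
time: 3.03
ee_pos: [0.5587, -0.2048, 0.1085]
tool_rot: [1.0, 0.004, 0.0, 0.0]
force: [-1.3, 0.5, 5.6]
grip_width: 0.0133
grip_force: 33.1
```

Gripped (width 13.3 mm, 33 N). Lifting with more grip.

```bash
python3 inch.py '[0, 0, -0.005, 0, 0, 0, 0.005, 0, 0, -0.02, 0, 0, 0, 0.005, 0, 0, -0.05, 0, 0, 0, 0.005, 0, 0, -0.08, 0, 0, 0, 0.005, 0, 0, -0.11, 0, 0, 0, 0.005, 0, 0, -0.13, 0, 0, 0, 0.005, 0, 0, -0.14, 0, 0, 0, 0.005, 0, 0, -0.14, 0, 0, 0, 0.005, 0, 0, -0.14, 0, 0, 0, 0.005]' 45
python3 - <<'E'
from h import *
from rig import ctrl
b=grab("wrist","w3");OW=((3,130,70),(20,255,255));B=blobs(b,*OW,None,60);print(B)
s=ctrl.state();r=R.from_quat(s["tool_rot"])
for n,p,_ in B:
    if n<700: print(r.inv().apply(plane(b,p,s["ee_pos"][2]-.0785)-s["ee_pos"]).round(4))
go(.5062,.2045,.25,-.252)
E
```

```text
time: 3.78
ee_pos: [0.5581, -0.2046, 0.247]
tool_rot: [1.0, 0.004, -0.0, -0.0]
force: [0.3, 0.4, -2.6]
grip_width: 0.0132
grip_force: 47.2
[(771, [154.2, 115.4], [139, 100, 31, 32]), (763, [349.7, 115.3], [335, 100, 31, 32]), (4140, [252.0, 251.6], [235, 187, 35, 131])]
d [-0.0482 -0.4094 -0.0035] rot [-0.0006  0.0027  0.2599] F [ 0.5 -0.3 -1.5] t 3.8333
```

View pics/w3.png

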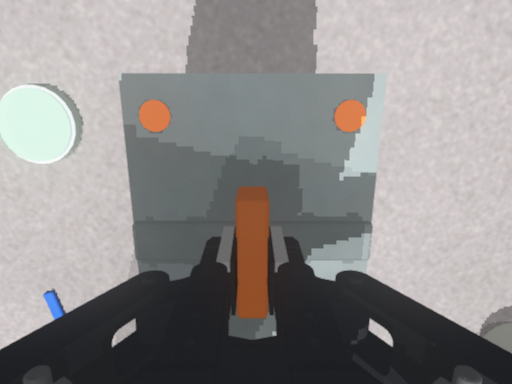

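The cover is held level and square: two dots at (154,115) and (350,115), rib between the fingers. Carrying it over the base.

```bash
python3 - <<'E'
from h import *
b=load("w3");ps=[(154.2,115.4),(349.7,115.3)]
for z in(.165,.168,.171): 
    P=[plane(b,p,z) for p in ps];print(z,np.round(P,4).tolist(),np.linalg.norm(P[0]-P[1]))
E
python3 inch.py '[-0.003, -0.02, 0, 0, 0, 0.02, 0.005, -0.007, -0.055, 0, 0, 0, 0.05, 0.005, -0.011, -0.09, 0, 0, 0, 0.08, 0.005, -0.015, -0.125, 0, 0, 0, 0.11, 0.005, -0.02, -0.16, 0, 0, 0, 0.14, 0.005, -0.024, -0.195, 0, 0, 0, 0.17, 0.005, -0.028, -0.23, 0, 0, 0, 0.2, 0.005, -0.032, -0.265, 0, 0, 0, 0.23, 0.005, -0.036, -0.3, 0, 0, 0, 0.26, 0.005, -0.04, -0.335, 0, 0, 0, 0.26, 0.005, -0.044, -0.365, 0, 0, 0, 0.26, 0.005, -0.046, -0.385, 0, 0, 0, 0.26, 0.005]'|head -3
python3 -c "
from h import *
go(.5062,.2045,.25,-.252)"
```

```text
0.165 [[0.6171, -0.1589, 0.165], [0.6178, -0.2472, 0.165]] 0.08830237722776343
0.168 [[0.6173, -0.1598, 0.168], [0.618, -0.2464, 0.168]] 0.08655133721746376
0.171 [[0.6175, -0.1607, 0.171], [0.6182, -0.2455, 0.171]] 0.08480029720716412
time: 4.83
ee_pos: [0.5072, 0.1836, 0.2458]
tool_rot: [0.992, -0.124, -0.002, -0.0]
d [-0.0061 -0.0201 -0.0042] rot [0.0004 0.0038 0.0038] F [-0.5  1.2 -0.3] t 4.8333
```

```bash
python3 inch.py '[-0.006, -0.019, 0.01, 0, 0, 0.004, 0.005, -0.006, -0.019, 0.03, 0, 0, 0.004, 0.005, -0.006, -0.019, 0.04, 0, 0, 0.004, 0.005, -0.006, -0.019, 0.04, 0, 0, 0.004, 0.005, -0.006, -0.019, 0.04, 0, 0, 0.004, 0.005]'|head -3
python3 - <<'E'
from h import *
from rig import ctrl
t=grab("top","t2");s=grab("scene","s2");w=grab("wrist","w4");z=ctrl.state()["ee_pos"];print(z)
OW=((3,130,70),(20,255,255))
for n,d in(("t",t),("s",s),("w",w)):
    roi=None if n=="w" else ((90,150,240,310) if n=="t" else (270,80,410,260))
    for b in blobs(d,*OW,roi,5): print(n,b,plane(d,b[1],z[2]-.079).round(4))
a=cv2.resize(t["pixels"][160:310,90:240],None,fx=2.6,fy=2.6);b=cv2.resize(s["pixels"][90:260,260:430],(390,390));cv2.imwrite("pics/crop2.png",np.hstack([a,b]))
E
```

```text
time: 5.25
ee_pos: [0.5078, 0.1985, 0.2064]
tool_rot: [0.992, -0.128, -0.002, 0.001]
[0.50890086 0.1991725  0.20865027]
t (46, [131.9, 195.0], [128, 192, 8, 7]) [0.5751 0.2257 0.1297]
t (49, [180.1, 207.1], [176, 204, 9, 8]) [0.5528 0.1418 0.1297]
t (97, [147.7, 222.6], [141, 218, 13, 12]) [0.5269 0.197  0.1297]
t (38, [140.5, 249.5], [135, 248, 11, 4]) [0.4815 0.2079 0.1297]
t (28, [112.1, 264.5], [108, 262, 8, 6]) [0.4571 0.2551 0.1297]
t (51, [160.6, 275.7], [157, 272, 8, 8]) [0.4374 0.1727 0.1297]
s (143, [344.6, 175.9], [338, 163, 16, 23]) [0.5071 0.1938 0.1297]
s (27, [380.3, 170.0], [378, 167, 6, 6]) [0.4608 0.2555 0.1297]
s (24, [312.3, 184.1], [310, 182, 6, 5]) [0.5551 0.1417 0.1297]
s (45, [324.4, 206.8], [318, 203, 13, 9]) [0.5966 0.1824 0.1297]
s (31, [348.9, 207.3], [346, 205, 7, 6]) [0.5773 0.2256 0.1297]
s (57, [339.4, 216.0], [332, 212, 15, 9]) [0.6042 0.2154 0.1297]
w (764, [154.4, 115.3], [139, 100, 31, 32]) [0.5775 0.2264 0.1297]
w (771, [350.0, 115.4], [335, 100, 31, 32]) [0.5554 0.1429 0.1297]
w (4125, [252.1, 251.6], [236, 187, 34, 131]) [0.5025 0.2016 0.1297]
```

View pics/crop2.png

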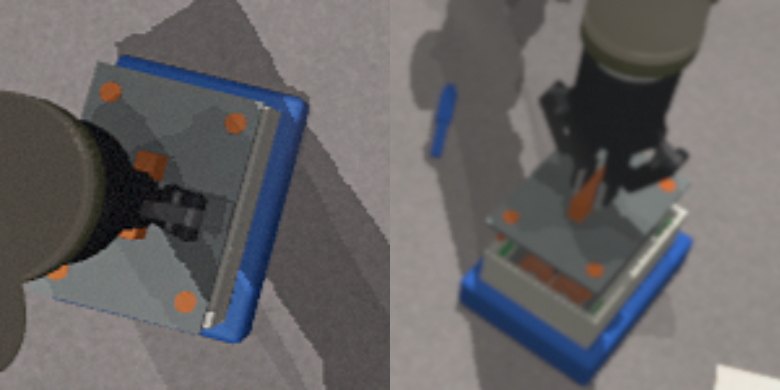

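The cover sits square above the base but about 5 mm short in y, perhaps from lag. I'll let it settle and re-measure.

```bash
python3 inch.py '[-0.001, -0.002, 0, 0, 0, 0, 0.005, -0.001, -0.002, 0, 0, 0, 0, 0.005, -0.001, -0.002, 0, 0, 0, 0, 0.005, -0.001, -0.002, 0, 0, 0, 0, 0.005, -0.001, -0.002, 0, 0, 0, 0, 0.005, -0.001, -0.002, 0, 0, 0, 0, 0.005]'|head -3
cat >> h.py <<'E'
def coverchk(zp,tag):
    t=grab("top","t"+tag);s=grab("scene","s"+tag);OW=((3,130,70),(20,255,255))
    case=np.array([.5062,.2045]);c,q=np.cos(-.252),np.sin(-.252)
    for n,d,roi in(("t",t,(90,150,240,310)),("s",s,(270,80,410,260))):
        for b in blobs(d,*OW,roi,5):
            P=plane(d,b[1],zp);e=P[:2]-case;l=[c*e[0]+q*e[1],-q*e[0]+c*e[1]];print(n,b[0],np.round(b[1],1),"caseframe mm",np.round(np.array(l)*1e3,1))
E
python3 - <<'E'
from h import *
from rig import ctrl
z=ctrl.state()["ee_pos"];coverchk(z[2]-.079,"3");go(.5062,.2045,.2,-.252);print(z)
E
```

```text
time: 5.9
ee_pos: [0.5078, 0.202, 0.208]
tool_rot: [0.992, -0.128, 0.0, -0.0]
t 50 [129.6 194.6] caseframe mm [61.1 42. ]
t 51 [177.8 206.7] caseframe mm [ 60.5 -44.9]
t 99 [145.2 222.4] caseframe mm [21.2  2.3]
t 37 [138.1 249.4] caseframe mm [-25.7   1.3]
t 27 [109.9 264.1] caseframe mm [-60.5  40.8]
t 53 [158.5 275.6] caseframe mm [-59.5 -44.3]
s 148 [346.5 175.9] caseframe mm [ 0.6 -7.3]
s 26 [382.1 170. ] caseframe mm [-59.7  40.8]
s 26 [314.  184.3] caseframe mm [ 60.8 -46. ]
s 54 [324.4 206.5] caseframe mm [92.   0.5]
s 29 [350.6 207.4] caseframe mm [61.2 40.7]
s 69 [339.5 215.6] caseframe mm [90.9 34.5]
d [-0.0022 -0.002   0.008 ] rot [-0.0001 -0.0001 -0.0042] F [ 0.1  0.2 -1.1] t 6.0
[0.50784236 0.20199368 0.20801051]
```

Residual is about 0.5 mm in x and 2 mm in y. I'll correct it while lowering to just above contact, then creep down.

```bash
python3 inch.py '[-0.0005, -0.002, 0, 0, 0, 0, 0.005, -0.0005, -0.002, 0.008, 0, 0, 0, 0.005, -0.0005, -0.002, 0.016, 0, 0, 0, 0.005, -0.0005, -0.002, 0.02, 0, 0, 0, 0.005, -0.0005, -0.002, 0.023, 0, 0, 0, 0.005, -0.0005, -0.002, 0.023, 0, 0, 0, 0.005, -0.0005, -0.002, 0.023, 0, 0, 0, 0.005]'
python3 inch.py '[0, 0, 0.001, 0, 0, 0, 0.005, 0, 0, 0.002, 0, 0, 0, 0.005, 0, 0, 0.003, 0, 0, 0, 0.005, 0, 0, 0.003, 0, 0, 0, 0.005]'|grep -E "ee_|force"
```

```text
time: 6.58
ee_pos: [0.5078, 0.204, 0.1846]
tool_rot: [0.992, -0.128, -0.0, 0.0]
force: [-0.2, -0.3, 0.0]
grip_width: 0.0127
grip_force: 47.1
ee_pos: [0.5078, 0.2041, 0.1819]
force: [0.1, 0.1, -1.3]
grip_force: 47.1
```

```bash
python3 inch.py '[0, 0, 0.001, 0, 0, 0, 0.005, 0, 0, 0.002, 0, 0, 0, 0.005, 0, 0, 0.002, 0, 0, 0, 0.005, 0, 0, 0.002, 0, 0, 0, 0.005]'|grep -E "ee_|force"
python3 -c "
from h import *
coverchk(.101,'4')"
```

```text
ee_pos: [0.508, 0.2041, 0.1802]
force: [-0.9, -0.5, 2.0]
grip_force: 47.6
t 48 [133.8 196.5] caseframe mm [60.4 44.4]
t 45 [180. 208.] caseframe mm [ 60.  -42.5]
t 91 [148.9 223.1] caseframe mm [20.6  4.6]
t 31 [142.6 248.7] caseframe mm [-25.7   2.9]
t 20 [115.2 263.4] caseframe mm [-61.8  42.8]
t 46 [161.8 273.8] caseframe mm [-59.8 -42.1]
s 139 [345.  184.7] caseframe mm [ 0.7 -5. ]
s 23 [379.7 179. ] caseframe mm [-59.2  43.3]
s 25 [313.6 192.9] caseframe mm [ 60.2 -43.3]
s 31 [349.1 215.7] caseframe mm [60.8 43.2]
```

Contact felt (force up from −1.3 to +2 N), and centred within about 1 mm. Releasing and rising.

```bash
python3 inch.py '[0, 0, 0, 0, 0, 0, 0.018, 0, 0, 0, 0, 0, 0, 0.022, 0, 0, 0, 0, 0, 0, 0.03, 0, 0, 0, 0, 0, 0, 0.04, 0, 0, 0, 0, 0, 0, 0.04, 0, 0, 0, 0, 0, 0, 0.04]'
python3 inch.py '[0, 0, -0.01, 0, 0, 0, 0.04, 0, 0, -0.03, 0, 0, 0, 0.04, 0, 0, -0.06, 0, 0, 0, 0.04, 0, 0, -0.085, 0, 0, 0, 0.04, 0, 0, -0.1, 0, 0, 0, 0.04, 0, 0, -0.1, 0, 0, 0, 0, 0, 0, -0.1, 0, 0, 0, 0, 0, 0, -0.1, 0, 0, 0, 0, 0, 0, -0.1, 0, 0, 0, 0, 0, 0, -0.1, 0, 0, 0, 0]'|grep -E "time|ee_|force|wid"
python3 - <<'E'
from h import *
coverchk(.101,'5');w=grab("wrist","w5");s=load("s5")
OW=((3,130,70),(20,255,255))
for b in blobs(w,*OW,None,40): 
    for c in blobs(s,*OW,(270,80,410,260),5):
        P,e=tri(w,b[1],s,c[1])
        if e<.006: print(b[0],P.round(4),round(e,4))
    print(b[0],plane(w,b[1],.101).round(4))
E
```

```text
time: 7.85
ee_pos: [0.5079, 0.2041, 0.1799]
tool_rot: [0.992, -0.128, 0.0, -0.0]
force: [-0.6, -0.6, -0.3]
grip_width: 0.0399
grip_force: 0.0
time: 8.68
ee_pos: [0.5074, 0.2039, 0.2789]
force: [-0.4, 0.4, 0.0]
grip_width: 0.0006
grip_force: 0.0
t 47 [133.6 196.5] caseframe mm [60.3 44.8]
t 46 [180.1 208. ] caseframe mm [ 60.  -42.7]
t 161 [147.8 226.2] caseframe mm [14.8  4.9]
t 49 [114.4 261.8] caseframe mm [-59.4  45. ]
t 46 [161.8 273.8] caseframe mm [-59.8 -42.1]
s 18 [345.  158.7] caseframe mm [-59.8 -43.7]
s 200 [347.7 182.4] caseframe mm [-8.1 -3.9]
s 24 [379.7 178.9] caseframe mm [-59.4  43.1]
s 25 [313.6 192.9] caseframe mm [ 60.2 -43.3]
s 31 [349.2 215.5] caseframe mm [60.3 43.1]
275 [0.576  0.2119 0.2003] 0.0049
275 [0.5764 0.2314 0.1028] 0.0004
275 [0.5764 0.232  0.101 ]
275 [0.5544 0.1479 0.1019] 0.0004
275 [0.5544 0.1479 0.101 ]
1388 [0.5092 0.2042 0.1159] 0.0008
1388 [0.5049 0.2056 0.101 ]
193 [0.4619 0.2612 0.1041] 0.0005
193 [0.4603 0.2623 0.101 ]
193 [0.4401 0.1779 0.1042] 0.0009
193 [0.4382 0.1782 0.101 ]
```

View pics/w5.png

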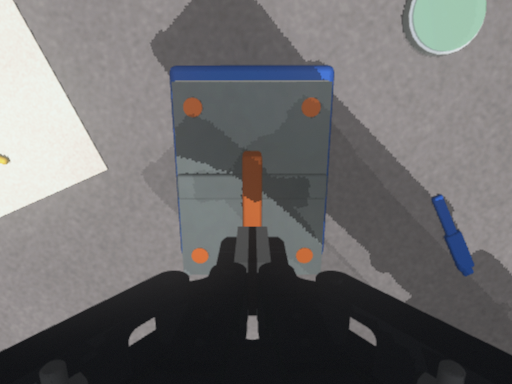

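The cover lies loose in place: dots at z ≈ 0.102–0.104, centred on the base, and the wrist view shows it square over the blue pad. Fingers are shut. Next I press the corner at (0.5764, 0.2318).

```bash
python3 -c "
from h import *
for p in [(.5764,.2318),(.5544,.1479),(.439,.178),(.461,.262)]: go(*p,.184,-.252)"
```

```text
d [ 0.0595 -0.0444  0.0952] rot [ 0.0005  0.001  -0.0042] F [-0.7 -0.2  0.5] t 8.8333
d [0.0595 0.0424 0.0953] rot [ 0.0005  0.001  -0.0042] F [-0.7 -0.2  0.5] t 8.8333
d [-0.0597  0.0425  0.0954] rot [ 0.0005  0.001  -0.0042] F [-0.7 -0.2  0.5] t 8.8333
d [-0.0597 -0.0443  0.0953] rot [ 0.0005  0.001  -0.0042] F [-0.7 -0.2  0.5] t 8.8333
```

```bash
python3 inch.py '[0.03, -0.022, 0.01, 0, 0, 0, 0, 0.059, -0.044, 0.025, 0, 0, 0, 0, 0.059, -0.044, 0.055, 0, 0, 0, 0, 0.059, -0.044, 0.08, 0, 0, 0, 0, 0.059, -0.044, 0.09, 0, 0, 0, 0, 0.059, -0.044, 0.095, 0, 0, 0, 0, 0.059, -0.044, 0.095, 0, 0, 0, 0, 0.059, -0.044, 0.095, 0, 0, 0, 0]'|grep -E "ee_|force"
python3 inch.py '[0, 0, 0.003, 0, 0, 0, 0, 0, 0, 0.006, 0, 0, 0, 0, 0, 0, 0.009, 0, 0, 0, 0, 0, 0, 0.011, 0, 0, 0, 0, 0, 0, 0.013, 0, 0, 0, 0, 0, 0, 0.013, 0, 0, 0, 0]'|grep -E "ee_|force"
```

```text
ee_pos: [0.5765, 0.2319, 0.1865]
force: [-0.5, 0.3, 0.4]
grip_force: 0.0
ee_pos: [0.5762, 0.2315, 0.1719]
force: [-0.7, -0.8, 3.1]
grip_force: 1.4
```

```bash
python3 inch.py '[0, 0, 0.002, 0, 0, 0, 0, 0, 0, 0.004, 0, 0, 0, 0, 0, 0, 0.004, 0, 0, 0, 0]'|grep -E "ee_|force: \["
python3 inch.py '[0, 0, 0.002, 0, 0, 0, 0, 0, 0, 0.004, 0, 0, 0, 0, 0, 0, 0.004, 0, 0, 0, 0]'|grep -E "ee_|force: \["
```

```text
ee_pos: [0.5763, 0.2315, 0.1684]
force: [-1.1, -1.5, 6.5]
ee_pos: [0.5766, 0.2317, 0.165]
force: [-2.3, -2.4, 8.8]
```

```bash
for i in 1; do python3 inch.py '[0, 0, 0.002, 0, 0, 0, 0, 0, 0, 0.004, 0, 0, 0, 0, 0, 0, 0.004, 0, 0, 0, 0]'|grep -E "ee_|force: \["; done
python3 inch.py '[0, 0, 0.001, 0, 0, 0, 0, 0, 0, 0.003, 0, 0, 0, 0, 0, 0, 0.003, 0, 0, 0, 0]'|grep -E "ee_|force: \["
```

```text
ee_pos: [0.5771, 0.233, 0.1613]
force: [2.6, 0.9, 6.1]
ee_pos: [0.5772, 0.233, 0.1587]
force: [0.2, 1.7, 10.5]
```

```bash
python3 inch.py '[0, 0, 0.001, 0, 0, 0, 0, 0, 0, 0.003, 0, 0, 0, 0, 0, 0, 0.003, 0, 0, 0, 0]'|grep -E "ee_|force: \["
python3 inch.py '[0, 0, 0.001, 0, 0, 0, 0, 0, 0, 0.002, 0, 0, 0, 0, 0, 0, 0.002, 0, 0, 0, 0]'|grep -E "ee_|force: \["
```

```text
ee_pos: [0.5772, 0.233, 0.1561]
force: [0.6, -1.0, 13.1]
ee_pos: [0.5772, 0.2331, 0.1545]
force: [-1.9, -0.5, 15.6]
```

The force dropped from 8.8 to 6.1 N and the tip height now matches a snapped corner riding on the pad. I'll lift and check.

```bash
python3 inch.py '[0, 0, -0.015, 0, 0, 0, 0, 0, 0, -0.035, 0, 0, 0, 0, 0, 0, -0.06, 0, 0, 0, 0, 0, 0, -0.065, 0, 0, 0, 0, 0, 0, -0.065, 0, 0, 0, 0]'|grep -E "ee_|force: \["
cat >> h.py <<'E'
def heights(tag):
    OW=((3,130,70),(20,255,255));W=[grab(n,n[0]+tag) for n in("top","scene","wrist")]
    c,q=np.cos(-.252),np.sin(-.252);rois=[(90,150,240,310),(270,80,410,260),None]
    Bs=[[b[1] for b in blobs(d,*OW,r,a,m)] for d,r,a,m in zip(W,rois,(15,10,40),(80,60,900))]
    for l in [(60,43.5),(60,-43.5),(-60,-43.5),(-60,43.5)]:
        P=np.array([.5062+(c*l[0]-q*l[1])/1e3,.2045+(q*l[0]+c*l[1])/1e3,.097]);f=[]
        for d,B in zip(W,Bs):
            p=proj(d,P)[0];k=min(B,key=lambda b:np.hypot(*(p-b)),default=None)
            f.append((d,k) if k is not None and np.hypot(*(p-k))<(25 if d is W[2] else 7) else None)
        for i,j in((0,1),(1,2),(0,2)):
            if f[i] and f[j]: T,e=tri(*f[i],*f[j]);print(l,"tsw"[i]+"tsw"[j],T.round(4),round(e,4))
E
python3 -c "
from h import *
heights('6');go(.5544,.1479,.184,-.252)"
```

```text
ee_pos: [0.577, 0.2325, 0.2192]
force: [-0.7, 0.5, 0.4]
(60, 43.5) sw [0.5783 0.2329 0.0927] 0.0012
(60, -43.5) ts [0.5558 0.1495 0.1014] 0.0018
(60, -43.5) sw [0.555  0.1487 0.099 ] 0.001
(60, -43.5) tw [0.5559 0.1501 0.1008] 0.001
d [0.0007 0.0862 0.0316] rot [ 0.0011  0.0015 -0.0041] F [-0.7 -0.   0.1] t 12.0667
```

The first corner is home (0.0927 against about 0.102 before). On to the second corner.

```bash
python3 inch.py '[0.001, 0.035, 0, 0, 0, 0, 0, 0.001, 0.07, 0.005, 0, 0, 0, 0, 0.001, 0.085, 0.02, 0, 0, 0, 0, 0.001, 0.085, 0.035, 0, 0, 0, 0, 0.001, 0.085, 0.042, 0, 0, 0, 0, 0.001, 0.085, 0.046, 0, 0, 0, 0, 0.001, 0.085, 0.05, 0, 0, 0, 0, 0.001, 0.085, 0.05, 0, 0, 0, 0]'|grep -E "ee_|force: \["
python3 inch.py '[0, 0, 0.002, 0, 0, 0, 0, 0, 0, 0.004, 0, 0, 0, 0, 0, 0, 0.004, 0, 0, 0, 0]'|grep -E "ee_|force: \["
```

```text
ee_pos: [0.5558, 0.1492, 0.1669]
force: [-2.5, -4.9, 9.6]
ee_pos: [0.5563, 0.1493, 0.1639]
force: [-1.7, -6.0, 12.5]
```

```bash
python3 inch.py '[0, 0, 0.002, 0, 0, 0, 0, 0, 0, 0.004, 0, 0, 0, 0, 0, 0, 0.004, 0, 0, 0, 0]'|grep -E "ee_|force: \["
python3 inch.py '[0, 0, 0.001, 0, 0, 0, 0, 0, 0, 0.003, 0, 0, 0, 0, 0, 0, 0.003, 0, 0, 0, 0]'|grep -E "ee_|force: \["
```

```text
ee_pos: [0.5564, 0.1488, 0.1598]
force: [-1.8, -10.0, 14.4]
ee_pos: [0.5565, 0.149, 0.1569]
force: [-1.5, -5.9, 11.7]
```

```bash
python3 inch.py '[0, 0, 0.001, 0, 0, 0, 0, 0, 0, 0.003, 0, 0, 0, 0, 0, 0, 0.003, 0, 0, 0, 0]'|grep -E "ee_|force: \["
python3 inch.py '[0, 0, 0.001, 0, 0, 0, 0, 0, 0, 0.002, 0, 0, 0, 0, 0, 0, 0.002, 0, 0, 0, 0]'|grep -E "ee_|force: \["
```

```text
ee_pos: [0.5565, 0.149, 0.1542]
force: [-2.5, -6.1, 14.7]
ee_pos: [0.5565, 0.149, 0.1526]
force: [-3.7, -7.3, 16.6]
```

Snapped, with a drop at about 14 N. Lifting and checking.

```bash
python3 inch.py '[0, 0, -0.015, 0, 0, 0, 0, -0.01, 0, -0.035, 0, 0, 0, 0, -0.045, 0, -0.055, 0, 0, 0, 0, -0.085, 0, -0.055, 0, 0, 0, 0, -0.119, 0, -0.055, 0, 0, 0, 0, -0.119, 0, -0.055, 0, 0, 0, 0, -0.119, 0, -0.055, 0, 0, 0, 0]'|grep -E "ee_|force: \["
python3 -c "
from h import *
heights('7');go(.44,.179,.172,-.252)"
```

```text
ee_pos: [0.4386, 0.1812, 0.2061]
force: [0.1, -0.4, -0.0]
(60, 43.5) ts [0.5778 0.2321 0.0925] 0.0006
(60, 43.5) sw [0.574  0.2332 0.088 ] 0.0034
(60, 43.5) tw [0.5804 0.2415 0.0686] 0.0015
(60, -43.5) ts [0.5566 0.1478 0.0913] 0.0008
(-60, -43.5) ts [0.4423 0.1762 0.1035] 0.0
(-60, -43.5) sw [0.4432 0.1765 0.1046] 0.0003
(-60, -43.5) tw [0.4421 0.1768 0.1017] 0.0001
(-60, 43.5) sw [0.4624 0.2608 0.1015] 0.0002
d [-0.0011  0.0009  0.034 ] rot [-0.0005 -0.0002 -0.0042] F [ 0.3 -0.1 -0.5] t 14.7167
```

Both +x corners are home (0.0925, 0.0913). The third corner measures (0.4425, 0.1765).

```bash
python3 inch.py '[0.005, 0.0035, 0, 0, 0, 0, 0, 0.005, 0.0035, 0.015, 0, 0, 0, 0, 0.005, 0.0035, 0.025, 0, 0, 0, 0, 0.005, 0.0035, 0.03, 0, 0, 0, 0, 0.005, 0.0035, 0.034, 0, 0, 0, 0, 0.005, 0.0035, 0.034, 0, 0, 0, 0]'|grep -E "ee_|force: \["
python3 inch.py '[0, 0, 0.002, 0, 0, 0, 0, 0, 0, 0.004, 0, 0, 0, 0, 0, 0, 0.004, 0, 0, 0, 0]'|grep -E "ee_|force: \["
```

```text
ee_pos: [0.4443, 0.1741, 0.1713]
force: [-2.7, -2.8, 5.7]
ee_pos: [0.4444, 0.1744, 0.1684]
force: [-2.4, -3.2, 7.2]
```

```bash
python3 inch.py '[0, 0, 0.002, 0, 0, 0, 0, 0, 0, 0.004, 0, 0, 0, 0, 0, 0, 0.004, 0, 0, 0, 0]'|grep -E "ee_|force: \["
python3 inch.py '[0, 0, 0.001, 0, 0, 0, 0, 0, 0, 0.003, 0, 0, 0, 0, 0, 0, 0.003, 0, 0, 0, 0]'|grep -E "ee_|force: \["
```

```text
ee_pos: [0.4445, 0.1746, 0.1646]
force: [-4.1, -3.4, 9.8]
ee_pos: [0.4444, 0.1741, 0.1615]
force: [-4.0, -4.8, 9.0]
```

```bash
python3 inch.py '[0, 0, 0.001, 0, 0, 0, 0, 0, 0, 0.003, 0, 0, 0, 0, 0, 0, 0.003, 0, 0, 0, 0]'|grep -E "ee_|force: \["
python3 inch.py '[0, 0, 0.001, 0, 0, 0, 0, 0, 0, 0.002, 0, 0, 0, 0, 0, 0, 0.002, 0, 0, 0, 0]'|grep -E "ee_|force: \["
```

```text
ee_pos: [0.4444, 0.1741, 0.1587]
force: [-6.1, -4.5, 12.7]
ee_pos: [0.4444, 0.1742, 0.157]
force: [-5.6, -5.1, 14.7]
```

```bash
python3 inch.py '[0, 0, 0.001, 0, 0, 0, 0, 0, 0, 0.003, 0, 0, 0, 0, 0, 0, 0.003, 0, 0, 0, 0]'|grep -E "ee_|force: \["
python3 inch.py '[0, 0, 0.001, 0, 0, 0, 0, 0, 0, 0.002, 0, 0, 0, 0, 0, 0, 0.002, 0, 0, 0, 0]'|grep -E "ee_|force: \["
```

```text
ee_pos: [0.4444, 0.1742, 0.1541]
force: [-7.7, -6.4, 18.5]
ee_pos: [0.4444, 0.1742, 0.1524]
force: [-8.7, -6.3, 19.7]
```

```bash
python3 inch.py '[0, 0, -0.015, 0, 0, 0, 0, 0, -0.01, -0.035, 0, 0, 0, 0, 0, -0.045, -0.055, 0, 0, 0, 0, 0, -0.085, -0.055, 0, 0, 0, 0, 0, -0.087, -0.055, 0, 0, 0, 0, 0, -0.087, -0.055, 0, 0, 0, 0]'|grep -E "ee_|force: \["
python3 -c "
from h import *
heights('8')"
```

```text
ee_pos: [0.4662, 0.262, 0.2063]
force: [0.2, -0.8, -0.4]
(60, 43.5) ts [0.5787 0.2315 0.0917] 0.0014
(60, 43.5) sw [0.5762 0.2318 0.0873] 0.002
(60, 43.5) tw [0.5776 0.2331 0.0875] 0.0028
(60, -43.5) ts [0.5565 0.1475 0.0913] 0.0012
(60, -43.5) sw [0.5537 0.1465 0.0868] 0.0005
(60, -43.5) tw [0.5549 0.1483 0.0898] 0.0029
(-60, -43.5) ts [0.4401 0.1762 0.095 ] 0.0011
(-60, -43.5) sw [0.4404 0.1761 0.0944] 0.001
(-60, -43.5) tw [0.4402 0.1767 0.0942] 0.001
(-60, 43.5) ts [0.4655 0.2584 0.1042] 0.0019
(-60, 43.5) sw [0.4684 0.2589 0.1084] 0.0006
(-60, 43.5) tw [0.4655 0.2592 0.1002] 0.0004
```

The third corner is down (≈0.0945), and the fourth is still up at about (0.465, 0.259). Pressing the fourth.

```bash
python3 inch.py '[-0.001, 0.003, 0.005, 0, 0, 0, 0, -0.001, 0.003, 0.015, 0, 0, 0, 0, -0.001, 0.003, 0.025, 0, 0, 0, 0, -0.001, 0.003, 0.03, 0, 0, 0, 0, -0.001, 0.003, 0.034, 0, 0, 0, 0, -0.001, 0.003, 0.034, 0, 0, 0, 0]'|grep -E "ee_|force: \["
python3 inch.py '[0, 0, 0.002, 0, 0, 0, 0, 0, 0, 0.004, 0, 0, 0, 0, 0, 0, 0.004, 0, 0, 0, 0]'|grep -E "ee_|force: \["
```

```text
ee_pos: [0.4642, 0.2554, 0.1709]
force: [-2.9, -2.6, 6.3]
ee_pos: [0.4646, 0.2558, 0.1682]
force: [-4.3, -4.2, 8.9]
```

```bash
python3 inch.py '[0, 0, 0.002, 0, 0, 0, 0, 0, 0, 0.004, 0, 0, 0, 0, 0, 0, 0.004, 0, 0, 0, 0]'|grep -E "ee_|force: \["
python3 inch.py '[0, 0, 0.001, 0, 0, 0, 0, 0, 0, 0.003, 0, 0, 0, 0, 0, 0, 0.003, 0, 0, 0, 0]'|grep -E "ee_|force: \["
```

```text
ee_pos: [0.4646, 0.2559, 0.1647]
force: [-5.3, -4.7, 12.9]
ee_pos: [0.4646, 0.2561, 0.162]
force: [-5.8, -4.7, 15.7]
```

```bash
python3 inch.py '[0, 0, 0.001, 0, 0, 0, 0, 0, 0, 0.003, 0, 0, 0, 0, 0, 0, 0.003, 0, 0, 0, 0]'|grep -E "ee_|force: \["
python3 inch.py '[0, 0, 0.001, 0, 0, 0, 0, 0, 0, 0.002, 0, 0, 0, 0, 0, 0, 0.002, 0, 0, 0, 0]'|grep -E "ee_|force: \["
```

```text
ee_pos: [0.465, 0.2569, 0.1588]
force: [-2.0, -0.1, 7.1]
ee_pos: [0.465, 0.2569, 0.1569]
force: [-2.2, -1.3, 9.0]
```

Clear snap (15.7 → 7.1 N). A little more, then lift and look.

```bash
python3 inch.py '[0, 0, 0.002, 0, 0, 0, 0, 0, 0, 0.004, 0, 0, 0, 0, 0, 0, 0.004, 0, 0, 0, 0]'|grep -E "ee_|force: \["
python3 inch.py '[0, 0, -0.015, 0, 0, 0, 0, 0, 0, -0.035, 0, 0, 0, 0, -0.02, 0, -0.07, 0, 0, 0, 0, -0.03, 0, -0.1, 0, 0, 0, 0, -0.03, 0, -0.12, 0, 0, 0, 0, -0.03, 0, -0.12, 0, 0, 0, 0, -0.03, 0, -0.12, 0, 0, 0, 0]'|grep -E "ee_|force: \["
python3 - <<'E'
from h import *
heights('9');coverchk(.09,'10')
t=load("t10");s=load("s10")
a=cv2.resize(t["pixels"][160:310,90:240],None,fx=2.6,fy=2.6,interpolation=2);b=cv2.resize(s["pixels"][130:260,275:405],(390,390),interpolation=2);cv2.imwrite("pics/crop3.png",np.hstack([a,b]))
E
```

```text
ee_pos: [0.465, 0.2569, 0.1532]
force: [-3.3, -2.0, 14.2]
ee_pos: [0.4361, 0.2644, 0.2732]
force: [0.0, -0.2, -1.6]
(60, 43.5) ts [0.5778 0.2312 0.0914] 0.0013
(60, -43.5) ts [0.5559 0.1471 0.091 ] 0.0007
(-60, -43.5) ts [0.4396 0.1773 0.0906] 0.0009
(-60, -43.5) sw [0.4403 0.1774 0.0908] 0.001
(-60, -43.5) tw [0.4398 0.1777 0.09  ] 0.0009
(-60, 43.5) ts [0.4619 0.2611 0.0912] 0.0016
(-60, 43.5) sw [0.4625 0.261  0.0915] 0.0012
(-60, 43.5) tw [0.462  0.2618 0.0911] 0.001
t 44 [136.  196.1] caseframe mm [62.4 44.8]
t 41 [181.8 207.3] caseframe mm [ 62.2 -42.7]
t 343 [147.5 233.8] caseframe mm [1.  5.1]
t 49 [117.3 260.5] caseframe mm [-57.7  44.7]
t 49 [163.9 272.2] caseframe mm [-57.9 -42.4]
s 15 [343.7 162.5] caseframe mm [-57.8 -43.5]
s 201 [346.4 186. ] caseframe mm [-6.5 -3.8]
s 19 [377.9 182.6] caseframe mm [-57.4  43. ]
s 23 [312.3 196.4] caseframe mm [ 62.1 -43.8]
s 27 [347.6 219.1] caseframe mm [62.4 43. ]
```

View pics/crop3.png

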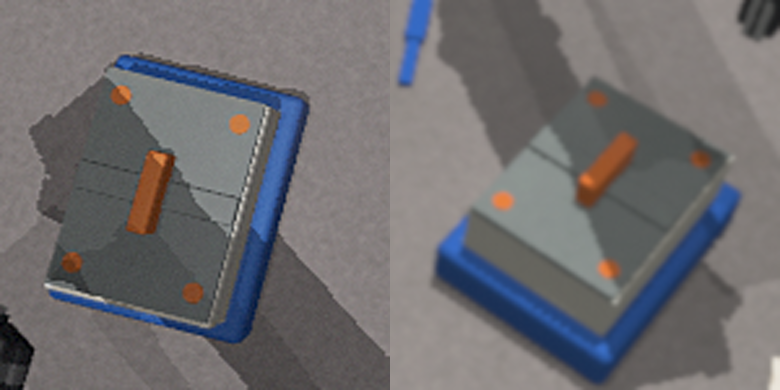

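The cover lies flush all round: four dots at z ≈ 0.091, about 2 mm off centre and square. The arm is clear, so I'm handing in.

```bash
python3 -c "
from rig import ctrl
print(ctrl.job_done())"
```

```text
the job is handed in; nothing more can be done
None
```

The battery cover is back on the base with all four corners snapped and flush (dots at z ≈ 0.091 m, cover about 2 mm off centre), the force reading peaked near 23 N while pressing, the arm stayed clear of the other things, and the job is handed in; no verdict was shown.

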